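# Dispense an aroma stone and hold out the dish

## Task

Press the dispenser's button so that its lever drops and lets the round stone roll into the dish, then lift the lever fully back up to shut the dispenser and let go of it. Take the dish by its bow handle, lift it straight up, clear of its seat by a good 5 cm, and then, still over the seat, give it a quarter turn either way, keeping it level with the stone lying loose and untouched in its middle. Finish still holding the dish up there, level and still, with none of the things around disturbed.

Things in the scene. Friction and masses are not known exactly. Their poses are not given: they have to be found in the camera images.
- dispenser: White plastic stone dispenser fixed to the shelf, yaw within 0.35 rad. Base plate x -95..+75, y -170..+140 mm, 6 thick; origin on the shelf, x away from the robot. Open chute 50 wide along y at x 0, from the hopper tower (76 x 64, centre x +18 y +91, 126 tall) down to a lip at y -19, 33 high. Button and lever on its -x side, dish at its -y end.
- seat (a point): Centre of the round cork seat on the base plate where the dish stands at the start, 6 mm above the shelf; 85 mm from the dispenser's origin along its -y.
- button_top (a point): Centre of the top of the white round push button, 26 mm across, 72 mm above the shelf at rest, at x -67, y +70 mm of the dispenser. Spring loaded, presses straight down. 32 mm wide guide cheeks beside it reach 58 mm height.
- button (a joint): Button travel in m: 0 at rest, 0.008 fully pressed. It needs about 1.5 N to start and 5 N to be fully down, and springs back. The lever trips at about 5 to 6 mm.
- lever (a joint): Lever angle in rad: 0 = upright (shut, its gate pin across the chute), 1.25 = dropped towards the dispenser's -x (chute open). Top-heavy: past about 0.2 rad it falls to 1.25 by itself, below that it falls back to 0 and stays. Under 1 N at the knob moves it.
- lever_knob (a point): Centre of the wooden cylinder at the lever's end, 16 mm dia, 24 mm long along the dispenser's y, 75 mm from the hinge: upright 121 mm above the shelf, 7 mm to the +x side of the hinge (lean 0.10 rad); dropped 77 mm above the shelf, 68 mm to its -x side. Its end faces can be pinched along y; it turns in a light grip. Rod 7 mm thick; a 6 mm gate pin reaches +x when upright.
- lever_hinge (a point): A point on the lever's hinge axis in the plane of the handle, 46 mm above the shelf; the axis is parallel to the dispenser's y.
- dish: Round wooden dish, 122 mm across, rim 24 mm high, 0.19 to 0.31 kg, loose on the seat, 5 mm from the chute's lip. Origin under its centre, z up. Floor slopes 13 degrees to the middle. Fixed bow handle along its x: 7 mm steel legs at x +-58 mm, wooden grip over the middle. At the start its axes are parallel to the dispenser's; after the turn its x lies along the dispenser's y (either way).
- dish_grip (a point): Centre of the dish's wooden grip, 105 mm above the dish's underside: a bar 60 mm long along the dish's x, 14 mm wide along the dish's y, 18 mm high; the dish hangs balanced under it.
- dish_centre (a point): Middle of the dish's floor, 7 mm above its underside on its axis; the stone's centre is 18 mm above it when it lies centred.
- stone_center (a point): Centre of the round soapstone ball, 36 mm in diameter, 68 g; at the start it lies in the chute behind the lever's gate pin; it rolls into the dish when the lever drops and comes to rest in the dish's middle after about 2 s.
- bucket_lid: Bystander: round red plastic bucket lid 260 mm across, 14 mm thick, flat on the shelf; origin under its centre.
- ladle: Bystander: stainless steel ladle, bowl 94 mm across and 38 mm high, handle reaching 300 mm to its -x; origin under the bowl.
- crock: Bystander: white ceramic crock 120 mm across, lidded, 132 mm high, wire handle folded down; origin under its centre.
- brush_holder: Bystander: wooden box 90 mm square, 100 mm high, with a brush standing in it up to 200 mm; origin under its centre.
Mind the look-alikes: they are no part of the job. There is more than one size of the dish; the job needs the middle-sized. What is meant by the part that bears stone_center is not purple, and is the smaller of those in its own colour.

How it is judged:
On the way, in this order (a step that is already met when the one before it is completed fails the run):
1. the button is pressed (value of joint button above 0.0035 m).
2. the lever has dropped and the stone lies in the dish (value of joint lever above 1 rad and distance between stone_center and dish_centre below 0.035 m), for 0.2 s.
3. the lever is fully up again, the button out (value of joint lever below 0.1 rad and value of joint button below 0.002 m and contact force between the fingers and lever below 0.1 N), for 0.2 s.
4. the dish is lifted 40 mm or more from its seat, not yet turned (z of dish in the frame of seat above 0.04 m and angle between the x axis of dish and the x axis of dispenser, either way round below 0.5 rad), for 0.1 s.
5. the lifted dish is turned a quarter turn (z of dish in the frame of seat above 0.04 m and angle between the x axis of dish and the y axis of dispenser, either way round below 0.2 rad), for 0.2 s.
At the end, for the whole second after the job is handed in: Fingers hold the dish still, over 40 mm above its seat, within 70 mm of it sideways, its x within 0.2 rad of the dispenser's y, tilt under 0.12 rad, clear of the dispenser; stone in it within 15 mm of the middle; lever up (below 0.1 rad), button out (all of step 5 and horizontal distance between dish and seat below 0.07 m and angle between dish's own z axis and vertical below 0.12 rad and distance between stone_center and dish_centre below 0.026 m and horizontal distance between stone_center and dish_centre below 0.015 m and linear speed of dish below 0.03 m/s and contact force between the fingers and dish above 1 N and contact force between dish and dispenser below 0.1 N and value of joint lever below 0.1 rad and value of joint button below 0.002 m); the arm keeps its last pose, push and grip.
It fails at once if the stone wanders over 25 mm from the middle of the lifted dish (z of dish in the frame of seat above 0.015 m and horizontal distance between stone_center and dish_centre above 0.025 m).
It fails at once if the lifted dish tips over 0.2 rad (z of dish in the frame of seat above 0.015 m and angle between dish's own z axis and vertical above 0.2 rad).
It fails at once if the robot touches the stone (contact force between any of the fingers, the arm and stone above 0.1 N).
It fails at once if a bystander is moved over 30 mm (distance of any of bucket_lid, ladle, crock, brush_holder from where it was at the start of the episode above 0.03 m).
It also fails if it takes over 58 s, if anything falls off the work surface, if the arm or the gripper's body presses on something with over 40 N, if the wrist force passes 120 N, or if a joint passes its speed limit or range.

## Robot

A 7-joint arm with a two-finger parallel gripper is mounted at the origin on the work surface. World frame = base frame: x ahead of the robot, y to its left, z up, the work surface at z = 0. Lengths are in m, angles in rad, forces in N, time in s.
With the tool pointing down it reaches from about 0.425 to 0.95 m from the base axis. Payload 4.7 kg.
Tool frame: the origin (TCP) lies between the finger pads; the fingertips stand r.finger_overhang ahead of it and the grasp point (between the pads) is the TCP (r.finger_overhang is the distance from the TCP to the fingertips, in m); z points along the fingers, y is the line along which they close (so a half turn about z gives the same grasp; the last joint's range is limited). The gripper opens to 87 mm and grips with 3 to 60 N. Pads are 19 mm wide; open, the fingers measure 117 mm over their backs; the gripper's body (75 mm by 190 mm) begins 51 mm behind the grasp point.
Start: joints at [-1.332, 0.469, -0.049, 1.532, 0.024, 1.141, -0.082], TCP at [0.179, 0.651, 0.242] pointing down, gripper open.
Joint ranges: [-2.59, 2.59], [-0.33, 1.99], [-1.39, 1.29], [0.1, 2.45], [-1.04, 4.18], [0.21, 1.99], [-2.66, 2.66]. Speed limits (rad/s): [2.57, 2.57, 3.14, 3.14, 3.14, 3.14, 3.14].

## Interface

Orientations are given as a unit quaternion [w, x, y, z].
In Python, from workcell import r, viewer, hand_in gives the robot as it stands. The module is installed in compiled form; this text tells all that it offers.
- The arm moves only by the tool jog_arm, never from a script. Its argument "motion" is a list of rows, each an object with "linear": the shift along the tool's x, y, z in m, a list of three; "dr": the turn, a rotation vector about the tool's x, y, z in rad, a list of three. In form: [{"linear": [dx, dy, dz], "dr": [rx, ry, rz]}, ...]. A call has exactly 8 rows; each row is the pose to reach, as a shift and turn from the pose commanded when the call began, along the tool's axes at that moment; what a row does not reach only later rows make up. A row lasts 1/12 s, in which the tool goes at most 41.7 mm and 7.16 degrees, less where a joint would pass 70% of its speed; a pose out of reach is approached as far as the arm can. A call with a gripper value outside its range is refused whole. "gripper" is the opening, from 0 (shut) to 1 (fully open), set as the call begins (left out, the last holds). The fingers move at their own pace and stop on an object; "squeeze" is the grip in N (left out, the last holds). Time passes only in rows, so rows that repeat a pose let the fingers close, or fill a call up. It gives the time, the measured TCP pose, the force, the opening and the grip force at its end, in the units of the state.
- r.state(): the state, without advancing time (a new reading comes with each control period).
- viewer.snapshot(name): name is "scene" or "top" or "wrist"; returns the picture (420x560x3 uint8, red, green, blue); there is no depth.
- viewer.calibration(name): a dict with "K" (3x3 intrinsics, pixels), "extrinsics" (4x4, takes a point from camera to world coordinates). Camera axes: x right, y down, z forward; pixel columns grow to the right and rows downward; lengths in m; the calibration is good to about 2 mm. A picture is of the moment at which its call begins: read the wrist's pose just before it. calibration takes no time and is no camera call; for the wrist camera it gives the pose at the moment of the call.
- hand_in(): hands the job in; it is judged then, once.
The state is a dict: "clock": time; "qpos": joint angles; "qd": joint speeds; "joint_torque": joint torques, N m; "tcp_pos": TCP position; "ee_rot": TCP orientation; "wrist_force": force on the tool from outside, world axes, zero at the start; "moment": the same for the moment, N m; "width": finger opening in m; "grasp_force": force on a finger pad.
Only numpy, scipy, OpenCV 4.12 (cv2) and the standard library are available. Lean on these libraries where they do the work, as an engineer would, in place of code of your own. Each camera call takes 0.05 s, during which the arm holds its last target. There are 200 camera calls.

## Working session

There is one attempt and no reset: what is moved stays moved. The work goes in short steps, Python scripts to look and compute and a tool call to move; the robot and the scene stay as the last step left them, time stands still between calls to the robot, and variables do not carry over. Pictures are saved under pics/ and viewed, at most 10 in all, crops included, and the job is handed in when it is done.

Besides the shell and the picture viewer there is one more tool, called after "Call:" in YAML: its name, and indented under it one key for each argument. jog_arm: Moves the arm, as the interface text tells. Its arguments: {"type":"object","properties":{"motion":{"type":"array","items":{"type":"object","properties":{"linear":{"type":"array","items":{"type":"number"}},"dr":{"type":"array","items":{"type":"number"}}}}},"gripper":{"type":"number"},"squeeze":{"type":"number"}},"required":["motion"]}

```bash
mkdir -p pics; python3 - <<'E'
from workcell import r, viewer
import cv2,numpy as np
np.set_printoptions(precision=4,suppress=True)
for n in("scene","top"):
    cv2.imwrite(f"pics/{n}0.png",cv2.cvtColor(viewer.snapshot(n),cv2.COLOR_RGB2BGR)); c=viewer.calibration(n);print(n,c)
print(r.state(),r.finger_overhang)
E
```

```text
scene {'K': array([[511.1881,   0.    , 284.1868],
       [  0.    , 511.1881, 205.9042],
       [  0.    ,   0.    ,   1.    ]]), 'extrinsics': array([[-0.0174,  0.6277, -0.7783,  1.6688],
       [ 0.9997, -0.0042, -0.0257,  0.0532],
       [-0.0194, -0.7784, -0.6274,  0.9768],
       [ 0.    ,  0.    ,  0.    ,  1.    ]])}
top {'K': array([[439.077 ,   0.    , 280.6132],
       [  0.    , 439.077 , 216.5662],
       [  0.    ,   0.    ,   1.    ]]), 'extrinsics': array([[-0.0287, -0.9879,  0.1522,  0.417 ],
       [-0.9995,  0.0263, -0.0178,  0.0382],
       [ 0.0136, -0.1526, -0.9882,  1.2794],
       [ 0.    ,  0.    ,  0.    ,  1.    ]])}
{'clock': 0.1, 'qpos': array([-1.3319,  0.4694, -0.0486,  1.5336,  0.0241,  1.141 , -0.0823]), 'qd': array([-0.0017, -0.0004, -0.0013, -0.0042, -0.0012,  0.0005,  0.0017]), 'joint_torque': array([  0.001 , -50.9169,  -0.0812, -23.683 ,  -0.0616,   0.0344,
         0.    ]), 'tcp_pos': array([0.1785, 0.6505, 0.2406]), 'ee_rot': array([-0.0001,  0.1335,  0.9911, -0.0009]), 'wrist_force': array([ 0.0711, -0.4445,  0.4663]), 'moment': array([-0.0029,  0.0319, -0.0357]), 'grasp_force': 0.0, 'width': 0.08714777189382156} 0.019
```

View pics/scene0.png

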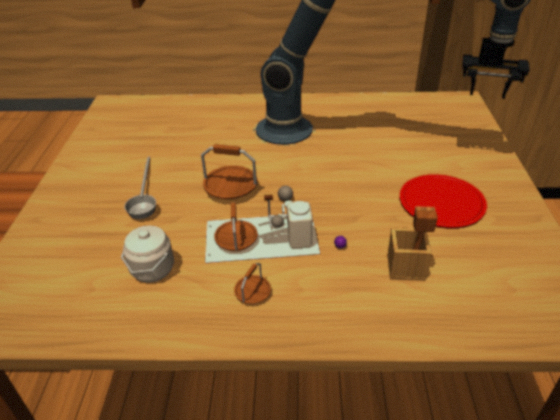

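View pics/top0.png

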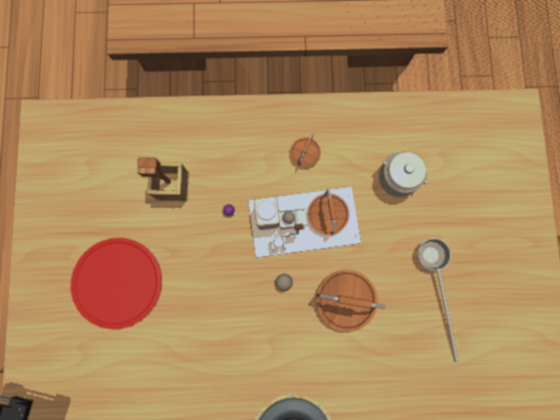

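Top view: the dishes are big (347,300), middle (328,214, on the dispenser) and small (305,152), so the middle one is the dispenser's dish. The balls are grey small (288,217, in the chute), grey larger (284,282) and purple (229,210), so the stone is the one in the chute. I'll confirm this in a crop and measure the plate.

```bash
cat > h.py <<'E'
import numpy as np,cv2
from scipy.spatial.transform import Rotation as R
np.set_printoptions(precision=4,suppress=True)
from workcell import r, viewer
def ray(c,uv,z):
    K,E=c["K"],c["extrinsics"]; d=E[:3,:3]@np.linalg.solve(K,[uv[0],uv[1],1]); o=E[:3,3]
    return o+d*(z-o[2])/d[2]
def proj(c,p):
    E=np.linalg.inv(c["extrinsics"]); q=E[:3,:3]@np.asarray(p,float)+E[:3,3]; q=c["K"]@q; return q[:2]/q[2]
def rot(): 
    q=r.state()["ee_rot"]; return R.from_quat(q[[1,2,3,0]]).as_matrix()
E
python3 - <<'E'
from h import *
im=cv2.imread("pics/top0.png"); hsv=cv2.cvtColor(im,cv2.COLOR_BGR2HSV)
m=((hsv[...,1]<60)&(hsv[...,2]>150)).astype(np.uint8)
m[:170]=0;m[275:]=0;m[:,:235]=0;m[:,375:]=0
pts=cv2.findNonZero(m); h=cv2.convexHull(pts)
c=viewer.calibration("top")
P=np.array([ray(c,p[0],.006)[:2] for p in h],np.float32)*1000
rc=cv2.minAreaRect(P);print(rc,cv2.boxPoints(rc));print(h[:,0].tolist())
cv2.imwrite("pics/crop.png",cv2.resize(im[135:315,220:390],None,fx=3.3,fy=3.3,interpolation=cv2.INTER_CUBIC))
E
```

```text
((597.5631713867188, -52.86534118652344), (172.4043426513672, 311.8798828125), 6.2482991218566895) [[ 494.901    92.7662]
 [ 528.8452 -217.261 ]
 [ 700.2253 -198.4969]
 [ 666.2811  111.5303]]
[[360, 242], [359, 243], [354, 244], [267, 256], [259, 257], [256, 257], [255, 256], [254, 250], [249, 211], [248, 203], [248, 201], [249, 200], [268, 197], [312, 191], [343, 187], [351, 187], [352, 188], [360, 236]]
```

View pics/crop.png

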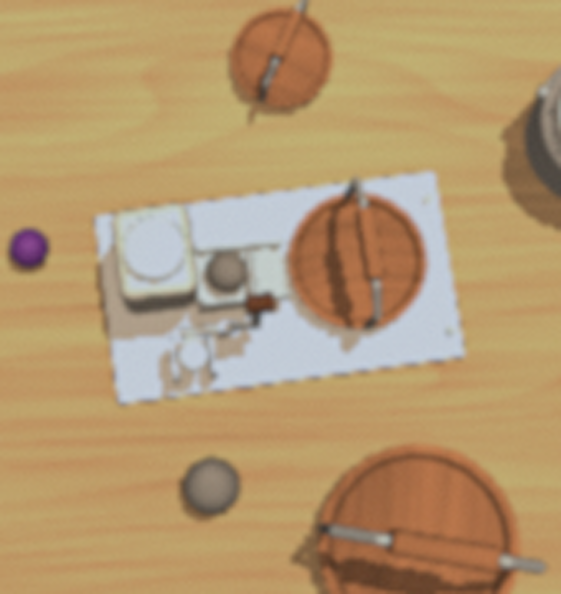

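The crop confirms it: the middle dish is at about (359,262) in crop pixels, the small grey stone in the chute at (226,270), the lever knob at (262,302) and the button at (193,353). I'll check the pose with an overlay on both cameras.

```bash
cat >> h.py <<'E'
O=np.array([.6059,-.0369]); YAW=.109
def D(x,y,z):
    c,s=np.cos(YAW),np.sin(YAW); return np.array([O[0]+c*x-s*y,O[1]+s*x+c*y,z])
E
python3 - <<'E'
from h import *
ct,cs=viewer.calibration("top"),viewer.calibration("scene")
k=ray(ct,(299.4,226.5),.121); c,s=np.cos(YAW),np.sin(YAW); d=k[:2]-O
kl=np.array([c*d[0]+s*d[1],-s*d[0]+c*d[1]]);print("knob",k,kl)
F=[D(*kl,.121),D(-.067,.070,.072),D(0,-.085,.111),D(.03,-.085,.111),D(-.03,-.085,.111)]+[D(x,y,.006) for x in(-.095,.075) for y in(-.17,.14)]+[D(.018+a*.038,.091+b*.032,.126) for a in(-1,1) for b in(-1,1)]+[D(.061*np.cos(t),-.085+.061*np.sin(t),.03) for t in np.arange(0,6.28,.5)]
out=[]
for n,cc,x0,y0,w,h in(("top",ct,240,180,130,85),("scene",cs,195,180,130,85)):
    im=cv2.imread(f"pics/{n}0.png")[y0:y0+h,x0:x0+w]; im=cv2.resize(im,None,fx=6,fy=6,interpolation=cv2.INTER_CUBIC)[:300 if 0 else 510]
    for p in F:
        u=(proj(cc,p)-[x0,y0]+.5)*6; cv2.circle(im,tuple(int(v) for v in u),3,(0,255,0),1)
    out.append(cv2.resize(im,None,fx=.75,fy=.58))
cv2.imwrite("pics/ov.png",np.vstack(out))
E
```

```text
knob [ 0.5673 -0.0319  0.121 ] [-0.0378  0.0092]
```

View pics/ov.png

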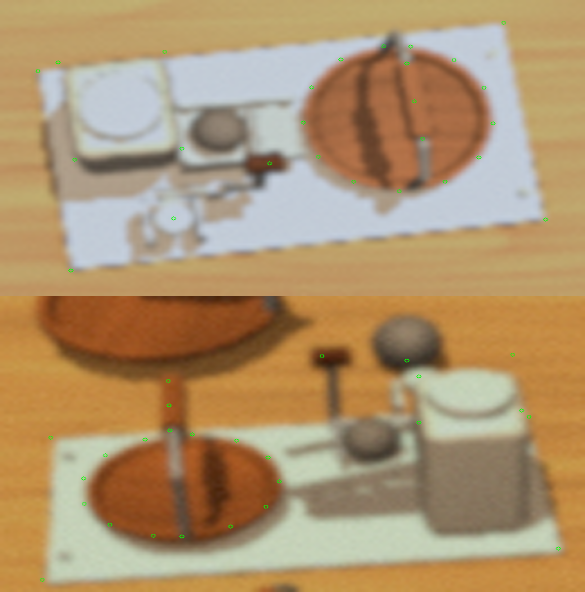

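The predicted features land on the plate, dish, knob and button within a pixel or two. The knob measures as dispenser x −38, y +9 mm. Next I'll move to a view pose above the button and lever.

```bash
cat >> h.py <<'E'
def go(p,yaw=YAW):
    "tool-frame shift+rotvec from measured pose to p with tool y at world yaw (down)"
    M=rot(); c,s=np.cos(yaw),np.sin(yaw)
    T=np.array([[-c,-s,0],[-s,c,0],[0,0,-1.]]); st=r.state()
    print("t",st["clock"],"lin",M.T@(np.asarray(p)-st["tcp_pos"]),"dr",R.from_matrix(M.T@T).as_rotvec(),"q",st["qpos"])
E
python3 - <<'E'
from h import *
c=viewer.calibration("wrist");E=c["extrinsics"];M=rot()
print("cam in tool",M.T@(E[:3,3]-r.state()["tcp_pos"]),M.T@E[:3,:3],c["K"][0])
print(D(-.067,.07,.072)); go(D(-.067,.05,.30))
E
```

```text
cam in tool [ 0.0655  0.     -0.1441] [[-0.0001 -0.9706 -0.2406]
 [ 1.     -0.0005  0.0015]
 [-0.0016 -0.2406  0.9706]] [300.181    0.     281.6491]
[0.5317 0.0254 0.072 ]
t 0.1 lin [-0.5134 -0.528  -0.0584] dr [-0.0018 -0.0003 -0.3767] q [-1.3319  0.4694 -0.0486  1.5336  0.0241  1.141  -0.0823]
```

Call:
jog_arm:
  motion:
    - {"linear": [-0.028, -0.029, -0.005], "dr": [0, 0, -0.04]}
    - {"linear": [-0.056, -0.058, -0.01], "dr": [0, 0, -0.08]}
    - {"linear": [-0.084, -0.087, -0.02], "dr": [0, 0, -0.12]}
    - {"linear": [-0.112, -0.116, -0.03], "dr": [0, 0, -0.16]}
    - {"linear": [-0.14, -0.145, -0.04], "dr": [0, 0, -0.2]}
    - {"linear": [-0.168, -0.173, -0.05], "dr": [0, 0, -0.24]}
    - {"linear": [-0.196, -0.202, -0.058], "dr": [0, 0, -0.28]}
    - {"linear": [-0.224, -0.231, -0.058], "dr": [0, 0, -0.3767]}
  gripper: 0
  squeeze: 5

```text
clock: 0.77
tcp_pos: [0.3345, 0.3676, 0.301]
ee_rot: [0.001, -0.056, 0.998, 0.001]
wrist_force: [0.2, -0.1, 0.4]
width: 0.0415
grasp_force: 0.0
```

```bash
python3 -c "
from h import *
go(D(-.067,.05,.30))"
```

```text
t 0.7667 lin [-0.1577 -0.3821  0.0005] dr [0.0022 0.002  0.0029] q [-0.9208  0.1235  0.0039  1.8685 -0.0006  1.1466  0.766 ]
```

Call:
jog_arm:
  motion:
    - {"linear": [-0.015, -0.037, 0], "dr": [0, 0, 0]}
    - {"linear": [-0.03, -0.074, 0], "dr": [0, 0, 0]}
    - {"linear": [-0.045, -0.11, 0], "dr": [0, 0, 0]}
    - {"linear": [-0.061, -0.148, 0], "dr": [0, 0, 0]}
    - {"linear": [-0.076, -0.185, 0], "dr": [0, 0, 0]}
    - {"linear": [-0.091, -0.222, 0], "dr": [0, 0, 0]}
    - {"linear": [-0.107, -0.259, 0], "dr": [0, 0, 0]}
    - {"linear": [-0.122, -0.296, 0], "dr": [0, 0, 0]}

```text
clock: 1.43
tcp_pos: [0.4873, 0.086, 0.2995]
ee_rot: [-0.0, -0.054, 0.999, 0.0]
wrist_force: [0.8, 0.2, 0.6]
width: 0.0005
grasp_force: 0.0
```

Call:
jog_arm:
  motion:
    - {"linear": [-0.012, -0.03, 0], "dr": [0, 0, 0]}
    - {"linear": [-0.024, -0.06, 0], "dr": [0, 0, 0]}
    - {"linear": [-0.034, -0.083, 0.01], "dr": [0, 0, 0]}
    - {"linear": [-0.034, -0.083, 0.03], "dr": [0, 0, 0]}
    - {"linear": [-0.034, -0.083, 0.05], "dr": [0, 0, 0]}
    - {"linear": [-0.034, -0.083, 0.06], "dr": [0, 0, 0]}
    - {"linear": [-0.034, -0.083, 0.06], "dr": [0, 0, 0]}
    - {"linear": [-0.034, -0.083, 0.06], "dr": [0, 0, 0]}

```text
clock: 2.1
tcp_pos: [0.5295, 0.0095, 0.2394]
ee_rot: [-0.0, -0.055, 0.998, -0.0]
wrist_force: [0.1, -0.5, 0.3]
width: 0.0006
grasp_force: 0.0
```

```bash
python3 - <<'E'
from h import *
c=viewer.calibration("wrist"); im=cv2.cvtColor(viewer.snapshot("wrist"),cv2.COLOR_RGB2BGR)
cv2.imwrite("pics/w1.png",im); 
import json;json.dump({k:np.asarray(v).tolist() for k,v in c.items()},open("w1.json","w"))
for p in [D(-.067,.07,.072),D(-.038,.009,.121),D(0,-.085,.114)]+[D(.018+a*.038,.091+b*.032,.126) for a in(-1,1) for b in(-1,1)]:
    u=proj(c,p);print(u);cv2.circle(im,tuple(int(v) for v in u.round()),3,(0,255,0),1)
cv2.imwrite("pics/w1o.png",im);go(D(-.069,.07,.11))
E
```

```text
[295.8362 198.6506]
[232.1743 240.6408]
[138.8763 274.6843]
[286.1014 260.8806]
[355.2153 260.8755]
[285.7905 332.2711]
[350.6455 332.2463]
t 2.15 lin [-0.0012  0.0156  0.1302] dr [0.0001 0.0009 0.0006] q [-0.3933  0.2361  0.3535  1.8954 -0.095   1.0253  1.681 ]
```

View pics/w1o.png

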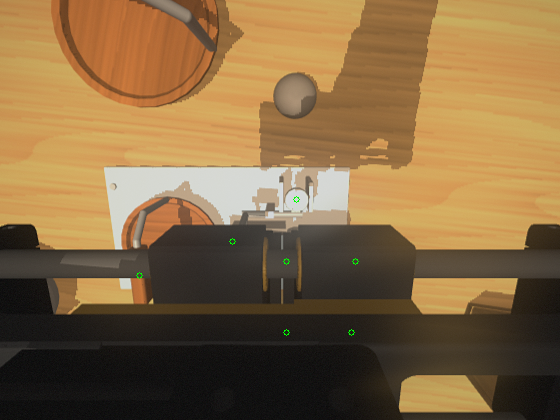

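The button is at (297,199), exactly where predicted. Pressing now.

Call:
jog_arm:
  motion:
    - {"linear": [0, 0.008, 0.03], "dr": [0, 0, 0]}
    - {"linear": [0, 0.0155, 0.065], "dr": [0, 0, 0]}
    - {"linear": [0, 0.0155, 0.1], "dr": [0, 0, 0]}
    - {"linear": [0, 0.0155, 0.13], "dr": [0, 0, 0]}
    - {"linear": [0, 0.0155, 0.143], "dr": [0, 0, 0]}
    - {"linear": [0, 0.0155, 0.15], "dr": [0, 0, 0]}
    - {"linear": [0, 0.0155, 0.155], "dr": [0, 0, 0]}
    - {"linear": [0, 0.0155, 0.155], "dr": [0, 0, 0]}

```text
clock: 2.82
tcp_pos: [0.5282, 0.025, 0.0851]
ee_rot: [-0.0, -0.055, 0.999, 0.0]
wrist_force: [-3.2, 0.4, 4.1]
width: 0.0004
grasp_force: 2.0
```

Call:
jog_arm:
  motion:
    - {"linear": [0, 0, 0.001], "dr": [0, 0, 0]}
    - {"linear": [0, 0, 0.001], "dr": [0, 0, 0]}
    - {"linear": [0, 0, 0.001], "dr": [0, 0, 0]}
    - {"linear": [0, 0, -0.02], "dr": [0, 0, 0]}
    - {"linear": [0, 0, -0.06], "dr": [0, 0, 0]}
    - {"linear": [0.04, 0, -0.09], "dr": [0, 0, 0]}
    - {"linear": [0.07, 0.015, -0.11], "dr": [0, 0, 0]}
    - {"linear": [0.07, 0.015, -0.12], "dr": [0, 0, 0]}

```text
clock: 3.48
tcp_pos: [0.4536, 0.0322, 0.2065]
ee_rot: [0.0, -0.054, 0.999, 0.001]
wrist_force: [-0.1, 0.8, -0.9]
width: 0.0001
grasp_force: 0.0
```

```bash
python3 - <<'E'
from h import *
cs=[viewer.calibration(n) for n in("top","wrist")]
ims=[cv2.cvtColor(viewer.snapshot(n),cv2.COLOR_RGB2BGR) for n in("scene","wrist")]
cv2.imwrite("pics/w2.png",ims[1])
import json;json.dump({k:np.asarray(v).tolist() for k,v in cs[1].items()},open("w2.json","w"))
for p in [D(-.113,.009,.077),D(-.113,-.003,.077),D(-.113,.021,.077),D(-.067,.07,.072),D(0,-.085,.031)]:
    u=proj(cs[1],p);print(u);cv2.circle(ims[1],tuple(int(v) for v in u.round()),3,(0,255,0),1)
a=cv2.resize(ims[0][175:265,190:340],(600,360)); 
cv2.imwrite("pics/c2.png",np.vstack([np.hstack([cv2.resize(ims[1],(448,336)),np.zeros((336,152,3),np.uint8)]),a[:260]]))
go(D(-.113,.009,.115));print(r.state()["tcp_pos"])
E
```

```text
[201.5649 234.469 ]
[189.0668 234.4836]
[214.0597 234.4545]
[265.901  275.6747]
[139.0373 310.9288]
t 3.5833 lin [-0.0256 -0.0761  0.0924] dr [0.0018 0.008  0.0009] q [-0.4694  0.1475  0.3435  2.0857 -0.0648  0.91    1.5908]
[0.4581 0.0323 0.2073]
```

View pics/c2.png

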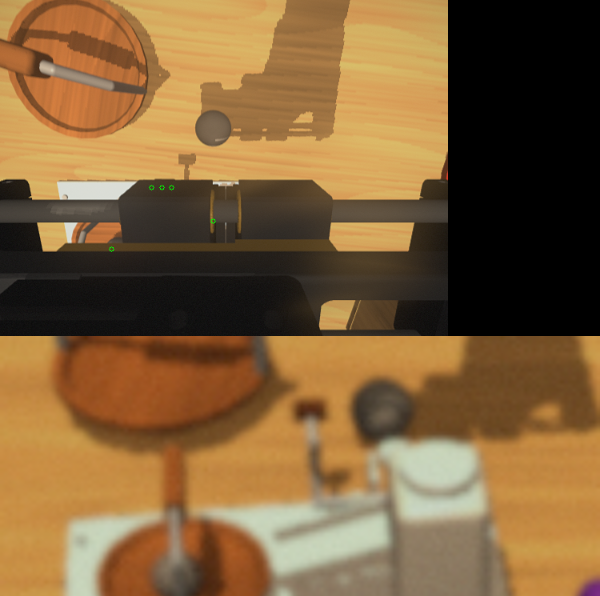

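Scene crop: the stone lies in the dish (175,572) and the lever has dropped, knob at (310,410). Next I'll move beside the knob so the wrist camera can see it.

Call:
jog_arm:
  motion:
    - {"linear": [-0.02, -0.015, 0], "dr": [0, 0, 0]}
    - {"linear": [-0.045, -0.03, 0], "dr": [0, 0, 0]}
    - {"linear": [-0.07, -0.045, -0.01], "dr": [0, 0, 0]}
    - {"linear": [-0.09, -0.06, -0.02], "dr": [0, 0, 0]}
    - {"linear": [-0.1, -0.07, -0.02], "dr": [0, 0, 0]}
    - {"linear": [-0.1, -0.075, -0.02], "dr": [0, 0, 0]}
    - {"linear": [-0.1, -0.075, -0.02], "dr": [0, 0, 0]}
    - {"linear": [-0.1, -0.075, -0.02], "dr": [0, 0, 0]}
  gripper: 0.5

```text
clock: 4.25
tcp_pos: [0.5638, -0.032, 0.2233]
ee_rot: [-0.001, -0.054, 0.999, -0.0]
wrist_force: [-1.1, 0.0, -0.7]
width: 0.0413
grasp_force: 0.0
```

```bash
python3 - <<'E'
from h import *
c=viewer.calibration("wrist"); im=cv2.cvtColor(viewer.snapshot("wrist"),cv2.COLOR_RGB2BGR)
cs=viewer.calibration("scene");print("scene pred",proj(cs,D(-.113,.009,.077)))
o=im.copy()
for p in [D(-.113,.009,.077),D(-.113,-.003,.077),D(-.113,.021,.077),D(-.045,.009,.046)]:
    u=proj(c,p);print(u);cv2.circle(o,tuple(int(v) for v in u.round()),2,(0,255,0),1)
import json;json.dump({k:np.asarray(v).tolist() for k,v in c.items()},open("w3.json","w"))
cv2.imwrite("pics/w3.png",cv2.resize(o[90:240,160:360],None,fx=4,fy=4,interpolation=cv2.INTER_CUBIC))
go(D(-.113,.009,.115))
E
```

```text
scene pred [265.0611 192.9769]
[280.5417 124.7721]
[267.6995 124.7834]
[293.3827 124.7607]
[280.7167 190.0946]
t 4.3 lin [ 0.0713 -0.0011  0.1086] dr [ 0.0005 -0.0017  0.0002] q [-0.326   0.3156  0.3862  1.839  -0.1384  1.0149  1.7963]
```

View pics/w3.png

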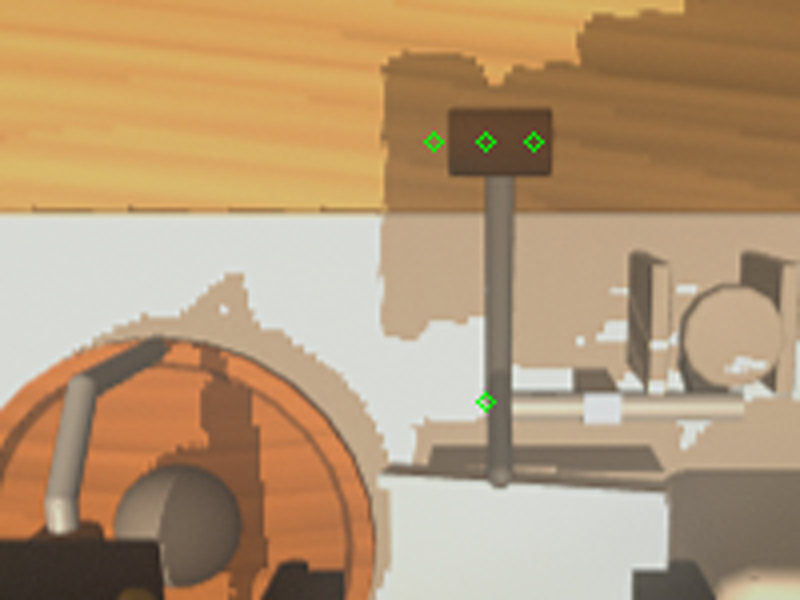

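The knob centre is at crop (500,141) against a predicted (484,141), so its true y is +12.7 mm; x agrees. Moving down over it and pinching lightly.

Call:
jog_arm:
  motion:
    - {"linear": [0.036, 0.0026, 0.0], "dr": [0, 0, 0]}
    - {"linear": [0.071, 0.0026, 0.01], "dr": [0, 0, 0]}
    - {"linear": [0.0715, 0.0026, 0.03], "dr": [0, 0, 0]}
    - {"linear": [0.0715, 0.0026, 0.06], "dr": [0, 0, 0]}
    - {"linear": [0.0715, 0.0026, 0.09], "dr": [0, 0, 0]}
    - {"linear": [0.0715, 0.0026, 0.12], "dr": [0, 0, 0]}
    - {"linear": [0.0715, 0.0026, 0.138], "dr": [0, 0, 0]}
    - {"linear": [0.0715, 0.0026, 0.145], "dr": [0, 0, 0]}
  gripper: 0.5

```text
clock: 4.97
tcp_pos: [0.4904, -0.036, 0.0769]
ee_rot: [-0.003, -0.055, 0.998, 0.0]
wrist_force: [-0.5, -0.1, -0.7]
width: 0.0436
grasp_force: 0.0
```

Call:
jog_arm:
  motion:
    - {"linear": [0, 0, 0], "dr": [0, 0, 0]}
    - {"linear": [0, 0, 0], "dr": [0, 0, 0]}
    - {"linear": [0, 0, 0], "dr": [0, 0, 0]}
    - {"linear": [0, 0, 0], "dr": [0, 0, 0]}
    - {"linear": [0, 0, 0], "dr": [0, 0, 0]}
    - {"linear": [0, 0, 0], "dr": [0, 0, 0]}
    - {"linear": [0, 0, 0], "dr": [0, 0, 0]}
    - {"linear": [0, 0, 0], "dr": [0, 0, 0]}
  gripper: 0.1
  squeeze: 4

```text
clock: 5.63
tcp_pos: [0.4941, -0.037, 0.0807]
ee_rot: [0.001, -0.054, 0.999, 0.0]
wrist_force: [-0.6, 0.4, 6.0]
width: 0.0238
grasp_force: 4.0
```

```bash
python3 - <<'E'
from h import *
go(D(-.113,.0127,.077))
# arc rows: tool shift (x_tool=-x_disp, z_tool=-z)
L=np.hypot(.068,.031);h=np.array([-.045,.046]);a0=np.arctan2(-.068,.031);a1=.10
p0=h+L*np.array([np.sin(a0),np.cos(a0)])
for a in np.linspace(a0,a1,17)[1:]:
    p=h+L*np.array([np.sin(a),np.cos(a)]);d=p-p0;print(np.array([-d[0],-d[1]]))
E
```

```text
t 5.6333 lin [0.0018 0.0006 0.0037] dr [ 0.0002  0.0025 -0.0002] q [-0.2813  0.4069  0.3361  2.119  -0.2196  0.6454  1.8849]
[-0.0026 -0.0052]
[-0.0056 -0.0102]
[-0.009  -0.0149]
[-0.0127 -0.0193]
[-0.0168 -0.0234]
[-0.0212 -0.0273]
[-0.0259 -0.0307]
[-0.0308 -0.0338]
[-0.0359 -0.0365]
[-0.0412 -0.0388]
[-0.0467 -0.0406]
[-0.0524 -0.0421]
[-0.0581 -0.0431]
[-0.0639 -0.0436]
[-0.0697 -0.0437]
[-0.0755 -0.0434]
```

Call:
jog_arm:
  motion:
    - {"linear": [-0.0026, 0, -0.0052], "dr": [0, 0, 0]}
    - {"linear": [-0.0056, 0, -0.0102], "dr": [0, 0, 0]}
    - {"linear": [-0.009, 0, -0.0149], "dr": [0, 0, 0]}
    - {"linear": [-0.0127, 0, -0.0193], "dr": [0, 0, 0]}
    - {"linear": [-0.0168, 0, -0.0234], "dr": [0, 0, 0]}
    - {"linear": [-0.0212, 0, -0.0273], "dr": [0, 0, 0]}
    - {"linear": [-0.0259, 0, -0.0307], "dr": [0, 0, 0]}
    - {"linear": [-0.0308, 0, -0.0338], "dr": [0, 0, 0]}

```text
clock: 6.3
tcp_pos: [0.524, -0.0337, 0.1137]
ee_rot: [-0.0, -0.054, 0.999, 0.0]
wrist_force: [-1.0, -0.0, 1.4]
width: 0.0237
grasp_force: 4.0
```

Call:
jog_arm:
  motion:
    - {"linear": [-0.0051, 0, -0.0027], "dr": [0, 0, 0]}
    - {"linear": [-0.0104, 0, -0.005], "dr": [0, 0, 0]}
    - {"linear": [-0.0159, 0, -0.0068], "dr": [0, 0, 0]}
    - {"linear": [-0.0216, 0, -0.0083], "dr": [0, 0, 0]}
    - {"linear": [-0.0273, 0, -0.0093], "dr": [0, 0, 0]}
    - {"linear": [-0.0331, 0, -0.0098], "dr": [0, 0, 0]}
    - {"linear": [-0.039, 0, -0.0099], "dr": [0, 0, 0]}
    - {"linear": [-0.045, 0, -0.0096], "dr": [0, 0, 0]}

```text
clock: 6.97
tcp_pos: [0.5694, -0.0288, 0.123]
ee_rot: [0.0, -0.054, 0.999, -0.0]
wrist_force: [-0.8, -0.7, 0.4]
width: 0.0235
grasp_force: 4.0
```

```bash
python3 - <<'E'
from h import *
go(D(-.038,.0127,.121));print(r.state()["wrist_force"],r.state()["width"],r.state()["grasp_force"])
E
```

```text
t 6.9667 lin [0.0026 0.0007 0.002 ] dr [-0.0002  0.0008 -0.0001] q [-0.2943  0.445   0.3525  1.9203 -0.2065  0.8104  1.8494]
[-0.7866 -0.7432  0.4247] 0.02354071468507489 4.000030710885767
```

Call:
jog_arm:
  motion:
    - {"linear": [-0.002, 0, 0.001], "dr": [0, 0, 0]}
    - {"linear": [-0.003, 0, 0.001], "dr": [0, 0, 0]}
    - {"linear": [-0.003, 0, 0.001], "dr": [0, 0, 0]}
    - {"linear": [-0.003, 0, 0.001], "dr": [0, 0, 0]}
    - {"linear": [-0.003, 0, 0.001], "dr": [0, 0, 0]}
    - {"linear": [-0.003, 0, 0.001], "dr": [0, 0, 0]}
    - {"linear": [-0.003, 0, 0.001], "dr": [0, 0, 0]}
    - {"linear": [-0.003, 0, 0.001], "dr": [0, 0, 0]}

```text
clock: 7.63
tcp_pos: [0.5716, -0.0285, 0.1221]
ee_rot: [0.0, -0.054, 0.999, -0.0]
wrist_force: [0.5, -1.3, 3.3]
width: 0.024
grasp_force: 4.0
```

Call:
jog_arm:
  motion:
    - {"linear": [0, 0, 0], "dr": [0, 0, 0]}
    - {"linear": [0, 0, 0], "dr": [0, 0, 0]}
    - {"linear": [0, 0, 0], "dr": [0, 0, 0]}
    - {"linear": [0, 0, 0], "dr": [0, 0, 0]}
    - {"linear": [0, 0, -0.02], "dr": [0, 0, 0]}
    - {"linear": [0, 0, -0.05], "dr": [0, 0, 0]}
    - {"linear": [0, 0, -0.085], "dr": [0, 0, 0]}
    - {"linear": [0, 0, -0.09], "dr": [0, 0, 0]}
  gripper: 0.45

```text
clock: 8.3
tcp_pos: [0.5743, -0.0288, 0.2173]
ee_rot: [0.005, -0.054, 0.999, 0.0]
wrist_force: [1.1, -0.2, 0.5]
width: 0.0394
grasp_force: 0.0
```

Call:
jog_arm:
  motion:
    - {"linear": [-0.02, -0.01, 0], "dr": [0, 0, 0]}
    - {"linear": [-0.045, -0.02, 0], "dr": [0, 0, 0]}
    - {"linear": [-0.07, -0.04, 0], "dr": [0, 0, 0]}
    - {"linear": [-0.07, -0.06, 0], "dr": [0, 0, 0]}
    - {"linear": [-0.07, -0.06, 0], "dr": [0, 0, 0]}
    - {"linear": [-0.07, -0.06, 0], "dr": [0, 0, 0]}
    - {"linear": [-0.07, -0.06, 0], "dr": [0, 0, 0]}
    - {"linear": [-0.07, -0.06, 0], "dr": [0, 0, 0]}

```text
clock: 8.97
tcp_pos: [0.6469, -0.0789, 0.2116]
ee_rot: [-0.0, -0.055, 0.998, 0.001]
wrist_force: [-0.2, 1.1, -0.2]
width: 0.0388
grasp_force: 0.0
```

```bash
python3 - <<'E'
from h import *
c=viewer.calibration("wrist"); im=cv2.cvtColor(viewer.snapshot("wrist"),cv2.COLOR_RGB2BGR)
for p in [D(-.038,.0127,.121),D(-.058,-.085,.111),D(-.03,-.085,.111),D(0,-.085,.031),D(-.067,.07,.072)]:
    u=proj(c,p);print(u);cv2.circle(im,tuple(int(v) for v in u.round()),2,(0,255,0),1)
cv2.imwrite("pics/w4.png",im)
go(D(0,-.085,.17))
E
```

```text
[359.3544 119.4576]
[230.5671  92.6814]
[231.9674 130.2827]
[244.8228 159.3982]
[411.8866  87.7508]
t 9.0167 lin [ 0.0364 -0.0388  0.0417] dr [ 0.0013 -0.0004  0.0017] q [-0.2188  0.4721  0.3898  1.6443 -0.2001  1.0653  1.9115]
```

View pics/w4.png

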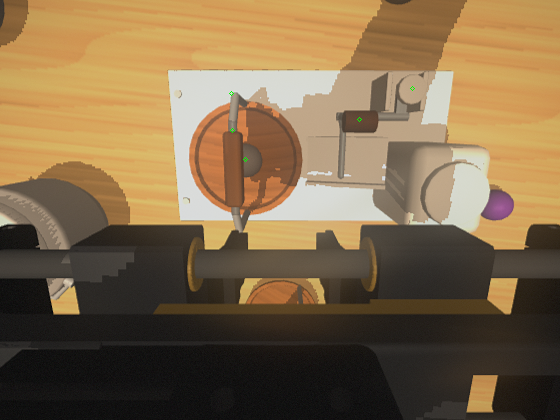

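Wrist view: the lever knob is at (360,121), the predicted upright position, and the button is out at (411,88). The stone is centred at (249,160) and the grip bar runs (232,132)–(234,207), as predicted. Grasping it.

Call:
jog_arm:
  motion:
    - {"linear": [0.015, -0.016, 0.0], "dr": [0, 0, 0]}
    - {"linear": [0.036, -0.038, 0.0], "dr": [0, 0, 0]}
    - {"linear": [0.0365, -0.039, 0.015], "dr": [0, 0, 0]}
    - {"linear": [0.0365, -0.039, 0.035], "dr": [0, 0, 0]}
    - {"linear": [0.0365, -0.039, 0.06], "dr": [0, 0, 0]}
    - {"linear": [0.0365, -0.039, 0.085], "dr": [0, 0, 0]}
    - {"linear": [0.0365, -0.039, 0.098], "dr": [0, 0, 0]}
    - {"linear": [0.0365, -0.039, 0.102], "dr": [0, 0, 0]}

```text
clock: 9.68
tcp_pos: [0.6138, -0.1219, 0.1075]
ee_rot: [-0.002, -0.055, 0.998, 0.001]
wrist_force: [-0.3, 0.6, 0.2]
width: 0.0393
grasp_force: 0.0
```

Call:
jog_arm:
  motion:
    - {"linear": [0, 0, 0], "dr": [0, 0, 0]}
    - {"linear": [0, 0, 0], "dr": [0, 0, 0]}
    - {"linear": [0, 0, 0], "dr": [0, 0, 0]}
    - {"linear": [0, 0, 0], "dr": [0, 0, 0]}
    - {"linear": [0, 0, 0], "dr": [0, 0, 0]}
    - {"linear": [0, 0, 0], "dr": [0, 0, 0]}
    - {"linear": [0, 0, 0], "dr": [0, 0, 0]}
    - {"linear": [0, 0, 0], "dr": [0, 0, 0]}

```text
clock: 10.35
tcp_pos: [0.6155, -0.1232, 0.1101]
ee_rot: [0.0, -0.054, 0.999, 0.0]
wrist_force: [0.4, -0.2, -0.4]
width: 0.039
grasp_force: 0.0
```

```bash
python3 - <<'E'
from h import *
go(D(0,-.085,.11));print(r.state()["wrist_force"],r.state()["width"])
E
```

```text
t 10.35 lin [0.0002 0.0019 0.0001] dr [ 0.0001  0.0003 -0.0001] q [-0.1318  0.5462  0.3635  1.7909 -0.2488  0.8493  2.0284]
[ 0.3512 -0.232  -0.3692] 0.03903783202413781
```

Call:
jog_arm:
  motion:
    - {"linear": [0, 0.0017, 0], "dr": [0, 0, 0]}
    - {"linear": [0, 0.0017, 0], "dr": [0, 0, 0]}
    - {"linear": [0, 0.0017, 0], "dr": [0, 0, 0]}
    - {"linear": [0, 0.0017, 0], "dr": [0, 0, 0]}
    - {"linear": [0, 0.0017, 0], "dr": [0, 0, 0]}
    - {"linear": [0, 0.0017, 0], "dr": [0, 0, 0]}
    - {"linear": [0, 0.0017, 0], "dr": [0, 0, 0]}
    - {"linear": [0, 0.0017, 0], "dr": [0, 0, 0]}
  gripper: 0.0
  squeeze: 10

```text
clock: 11.02
tcp_pos: [0.6152, -0.1215, 0.1099]
ee_rot: [-0.0, -0.054, 0.999, 0.0]
wrist_force: [0.6, -0.3, 1.2]
width: 0.014
grasp_force: 10.0
```

Call:
jog_arm:
  motion:
    - {"linear": [0, 0, 0], "dr": [0, 0, 0]}
    - {"linear": [0, 0, 0], "dr": [0, 0, 0]}
    - {"linear": [0, 0, 0], "dr": [0, 0, 0]}
    - {"linear": [0, 0, 0], "dr": [0, 0, 0]}
    - {"linear": [0, 0, 0], "dr": [0, 0, 0]}
    - {"linear": [0, 0, 0], "dr": [0, 0, 0]}
    - {"linear": [0, 0, 0], "dr": [0, 0, 0]}
    - {"linear": [0, 0, 0], "dr": [0, 0, 0]}
  squeeze: 30

```text
clock: 11.68
tcp_pos: [0.6152, -0.1215, 0.1099]
ee_rot: [-0.0, -0.054, 0.999, 0.0]
wrist_force: [-0.0, 0.9, -0.5]
width: 0.0138
grasp_force: 30.0
```

Call:
jog_arm:
  motion:
    - {"linear": [0, 0, -0.0005], "dr": [0, 0, 0]}
    - {"linear": [0, 0, -0.0015], "dr": [0, 0, 0]}
    - {"linear": [0, 0, -0.003], "dr": [0, 0, 0]}
    - {"linear": [0, 0, -0.0055], "dr": [0, 0, 0]}
    - {"linear": [0, 0, -0.0085], "dr": [0, 0, 0]}
    - {"linear": [0, 0, -0.0115], "dr": [0, 0, 0]}
    - {"linear": [0, 0, -0.0135], "dr": [0, 0, 0]}
    - {"linear": [0, 0, -0.0145], "dr": [0, 0, 0]}

```text
clock: 12.35
tcp_pos: [0.6155, -0.1216, 0.125]
ee_rot: [0.0, -0.054, 0.999, -0.0]
wrist_force: [0.4, 0.3, -2.6]
width: 0.0135
grasp_force: 30.0
```

```bash
python3 - <<'E'
from h import *
go(D(0,-.085,.11));s=r.state();print(s["wrist_force"],s["moment"],s["width"],s["grasp_force"])
E
```

```text
t 12.35 lin [0.0003 0.0003 0.015 ] dr [-0.0001  0.0008 -0.0001] q [-0.1402  0.5273  0.3706  1.7821 -0.2398  0.8757  2.0187]
[ 0.3895  0.3232 -2.6017] [0.044  0.0351 0.0288] 0.013533438261127668 29.999590069055557
```

Call:
jog_arm:
  motion:
    - {"linear": [0, 0, -0.001], "dr": [0, 0, 0]}
    - {"linear": [0, 0, -0.003], "dr": [0, 0, 0]}
    - {"linear": [0, 0, -0.006], "dr": [0, 0, 0]}
    - {"linear": [0, 0, -0.01], "dr": [0, 0, 0]}
    - {"linear": [0, 0, -0.014], "dr": [0, 0, 0]}
    - {"linear": [0, 0, -0.018], "dr": [0, 0, 0]}
    - {"linear": [0, 0, -0.022], "dr": [0, 0, 0]}
    - {"linear": [0, 0, -0.026], "dr": [0, 0, 0]}

```text
clock: 13.02
tcp_pos: [0.6153, -0.1216, 0.1509]
ee_rot: [0.0, -0.054, 0.999, 0.0]
wrist_force: [1.0, 0.6, -2.1]
width: 0.0136
grasp_force: 30.0
```

Call:
jog_arm:
  motion:
    - {"linear": [0, 0, -0.004], "dr": [0, 0, 0]}
    - {"linear": [0, 0, -0.008], "dr": [0, 0, 0]}
    - {"linear": [0, 0, -0.012], "dr": [0, 0, 0]}
    - {"linear": [0, 0, -0.0155], "dr": [0, 0, 0]}
    - {"linear": [0, 0, -0.0185], "dr": [0, 0, 0]}
    - {"linear": [0, 0, -0.0205], "dr": [0, 0, 0]}
    - {"linear": [0, 0, -0.0215], "dr": [0, 0, 0]}
    - {"linear": [0, 0, -0.022], "dr": [0, 0, 0]}

```text
clock: 13.68
tcp_pos: [0.6153, -0.1216, 0.1725]
ee_rot: [0.0, -0.054, 0.999, 0.0]
wrist_force: [-0.5, -0.2, -2.2]
width: 0.0136
grasp_force: 30.0
```

```bash
python3 - <<'E'
from h import *
go(D(0,-.085,.17));s=r.state();print(s["wrist_force"],s["width"])
im=[cv2.cvtColor(viewer.snapshot(n),cv2.COLOR_RGB2BGR) for n in("scene","wrist")]
cv2.imwrite("pics/c5.png",np.vstack([cv2.resize(im[0][150:270,190:350],(480,360),interpolation=cv2.INTER_CUBIC)[:, :],im[1][60:290,100:580]if 0 else cv2.resize(im[1][40:240],(480,200))]))
E
```

```text
t 13.6833 lin [0.0001 0.0002 0.0025] dr [ 0.0001  0.0001 -0.0001] q [-0.1563  0.4729  0.3904  1.7445 -0.2124  0.9659  1.9965]
[-0.4975 -0.2051 -2.2341] 0.013588085780636196
```

View pics/c5.png

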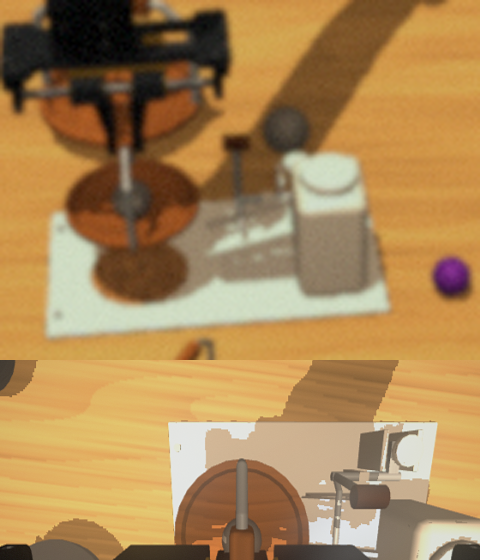

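The dish hangs level 62 mm up with the stone centred, in both views. Turning it smoothly.

Call:
jog_arm:
  motion:
    - {"linear": [0, 0, 0], "dr": [0, 0, 0.003]}
    - {"linear": [0, 0, 0], "dr": [0, 0, 0.01]}
    - {"linear": [0, 0, 0], "dr": [0, 0, 0.022]}
    - {"linear": [0, 0, 0], "dr": [0, 0, 0.04]}
    - {"linear": [0, 0, 0], "dr": [0, 0, 0.065]}
    - {"linear": [0, 0, 0], "dr": [0, 0, 0.095]}
    - {"linear": [0, 0, 0], "dr": [0, 0, 0.13]}
    - {"linear": [0, 0, 0], "dr": [0, 0, 0.17]}

```text
clock: 14.45
tcp_pos: [0.6153, -0.1215, 0.1724]
ee_rot: [-0.0, 0.032, 0.999, 0.0]
wrist_force: [-0.0, -0.4, -2.4]
width: 0.0136
grasp_force: 30.0
```

Call:
jog_arm:
  motion:
    - {"linear": [0, 0, 0], "dr": [0, 0, 0.04]}
    - {"linear": [0, 0, 0], "dr": [0, 0, 0.08]}
    - {"linear": [0, 0, 0], "dr": [0, 0, 0.12]}
    - {"linear": [0, 0, 0], "dr": [0, 0, 0.16]}
    - {"linear": [0, 0, 0], "dr": [0, 0, 0.2]}
    - {"linear": [0, 0, 0], "dr": [0, 0, 0.24]}
    - {"linear": [0, 0, 0], "dr": [0, 0, 0.28]}
    - {"linear": [0, 0, 0], "dr": [0, 0, 0.32]}

```text
clock: 15.12
tcp_pos: [0.6152, -0.1215, 0.1724]
ee_rot: [-0.0, 0.191, 0.982, 0.0]
wrist_force: [-0.1, -0.5, -2.5]
width: 0.0135
grasp_force: 30.0
```

Call:
jog_arm:
  motion:
    - {"linear": [0, 0, 0], "dr": [0, 0, 0.04]}
    - {"linear": [0, 0, 0], "dr": [0, 0, 0.08]}
    - {"linear": [0, 0, 0], "dr": [0, 0, 0.12]}
    - {"linear": [0, 0, 0], "dr": [0, 0, 0.16]}
    - {"linear": [0, 0, 0], "dr": [0, 0, 0.2]}
    - {"linear": [0, 0, 0], "dr": [0, 0, 0.24]}
    - {"linear": [0, 0, 0], "dr": [0, 0, 0.28]}
    - {"linear": [0, 0, 0], "dr": [0, 0, 0.32]}

```text
clock: 15.78
tcp_pos: [0.6153, -0.1214, 0.1724]
ee_rot: [0.0, 0.345, 0.939, 0.0]
wrist_force: [0.2, 0.3, -3.2]
width: 0.0137
grasp_force: 30.0
```

```bash
python3 -c "
from h import *
go(D(0,-.085,.17),YAW-np.pi/2)"
```

```text
t 15.7833 lin [ 0.0001 -0.0001  0.0024] dr [ 0.0001 -0.0001  0.7577] q [-0.2955  0.5057  0.5913  1.7527 -0.3305  0.9839  1.29  ]
```

Call:
jog_arm:
  motion:
    - {"linear": [0, 0, 0], "dr": [0, 0, 0.04]}
    - {"linear": [0, 0, 0], "dr": [0, 0, 0.08]}
    - {"linear": [0, 0, 0], "dr": [0, 0, 0.12]}
    - {"linear": [0, 0, 0], "dr": [0, 0, 0.16]}
    - {"linear": [0, 0, 0], "dr": [0, 0, 0.2]}
    - {"linear": [0, 0, 0], "dr": [0, 0, 0.24]}
    - {"linear": [0, 0, 0], "dr": [0, 0, 0.28]}
    - {"linear": [0, 0, 0], "dr": [0, 0, 0.32]}

```text
clock: 16.45
tcp_pos: [0.6153, -0.1213, 0.1724]
ee_rot: [-0.0, 0.49, 0.872, 0.0]
wrist_force: [-0.7, 0.8, -2.6]
width: 0.0136
grasp_force: 30.0
```

Call:
jog_arm:
  motion:
    - {"linear": [0, 0, 0], "dr": [0, 0, 0.04]}
    - {"linear": [0, 0, 0], "dr": [0, 0, 0.08]}
    - {"linear": [0, 0, 0], "dr": [0, 0, 0.12]}
    - {"linear": [0, 0, 0], "dr": [0, 0, 0.16]}
    - {"linear": [0, 0, 0], "dr": [0, 0, 0.2]}
    - {"linear": [0, 0, 0], "dr": [0, 0, 0.24]}
    - {"linear": [0, 0, 0], "dr": [0, 0, 0.28]}
    - {"linear": [0, 0, 0], "dr": [0, 0, 0.32]}

```text
clock: 17.12
tcp_pos: [0.6154, -0.1213, 0.1724]
ee_rot: [-0.0, 0.622, 0.783, 0.0]
wrist_force: [-0.2, 0.1, -2.5]
width: 0.0138
grasp_force: 30.0
```

Call:
jog_arm:
  motion:
    - {"linear": [0, 0, 0], "dr": [0, 0, 0.035]}
    - {"linear": [0, 0, 0], "dr": [0, 0, 0.063]}
    - {"linear": [0, 0, 0], "dr": [0, 0, 0.085]}
    - {"linear": [0, 0, 0], "dr": [0, 0, 0.1]}
    - {"linear": [0, 0, 0], "dr": [0, 0, 0.109]}
    - {"linear": [0, 0, 0], "dr": [0, 0, 0.114]}
    - {"linear": [0, 0, 0], "dr": [0, 0, 0.116]}
    - {"linear": [0, 0, 0], "dr": [0, 0, 0.117]}

```text
clock: 17.78
tcp_pos: [0.6152, -0.1216, 0.1724]
ee_rot: [-0.0, 0.666, 0.746, 0.0]
wrist_force: [-0.6, 0.2, -3.1]
width: 0.0136
grasp_force: 30.0
```

Call:
jog_arm:
  motion:
    - {"linear": [0, 0, 0], "dr": [0, 0, 0]}
    - {"linear": [0, 0, 0], "dr": [0, 0, 0]}
    - {"linear": [0, 0, 0], "dr": [0, 0, 0]}
    - {"linear": [0, 0, 0], "dr": [0, 0, 0]}
    - {"linear": [0, 0, 0], "dr": [0, 0, 0]}
    - {"linear": [0, 0, 0], "dr": [0, 0, 0]}
    - {"linear": [0, 0, 0], "dr": [0, 0, 0]}
    - {"linear": [0, 0, 0], "dr": [0, 0, 0]}

```text
clock: 18.45
tcp_pos: [0.6152, -0.1215, 0.1724]
ee_rot: [-0.0, 0.666, 0.746, 0.0]
wrist_force: [-0.1, -0.6, -3.2]
width: 0.0138
grasp_force: 30.0
```

Call:
jog_arm:
  motion:
    - {"linear": [0, 0, 0], "dr": [0, 0, 0]}
    - {"linear": [0, 0, 0], "dr": [0, 0, 0]}
    - {"linear": [0, 0, 0], "dr": [0, 0, 0]}
    - {"linear": [0, 0, 0], "dr": [0, 0, 0]}
    - {"linear": [0, 0, 0], "dr": [0, 0, 0]}
    - {"linear": [0, 0, 0], "dr": [0, 0, 0]}
    - {"linear": [0, 0, 0], "dr": [0, 0, 0]}
    - {"linear": [0, 0, 0], "dr": [0, 0, 0]}

```text
clock: 19.12
tcp_pos: [0.6153, -0.1215, 0.1724]
ee_rot: [-0.0, 0.666, 0.746, 0.0]
wrist_force: [0.7, 0.0, -2.7]
width: 0.0135
grasp_force: 30.0
```

```bash
python3 - <<'E'
from h import *
go(D(0,-.085,.17),YAW-np.pi/2)
im=cv2.cvtColor(viewer.snapshot("scene"),cv2.COLOR_RGB2BGR)
cv2.imwrite("pics/c6.png",cv2.resize(im[90:310,110:450],None,fx=2.3,fy=2.3,interpolation=cv2.INTER_CUBIC))
E
```

```text
t 19.1167 lin [ 0.0002 -0.0001  0.0024] dr [ 0.0001 -0.0001  0.0037] q [-0.4192  0.5567  0.7847  1.7595 -0.4548  1.0163  0.6487]
```

View pics/c6.png

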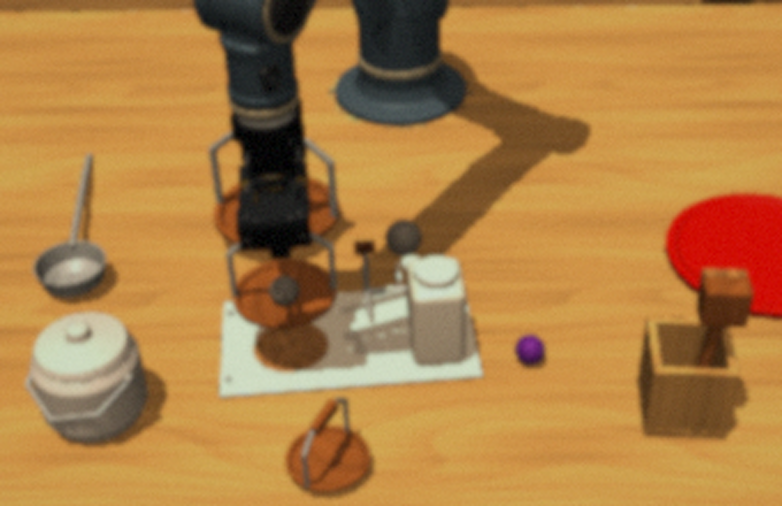

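The dish is held up and turned a quarter, with the stone centred at (285,291), the lever up with its knob at (365,247), and the bystanders in place. Handing in.

```bash
python3 -c "
from workcell import hand_in
print(hand_in())"
```

```text
the job is handed in; nothing more can be done
None
```

I handed the job in at 19.2 s with the dish held level about 62 mm above its seat and turned a quarter, the stone in its middle, the lever up and the bystanders in place; `hand_in` returned no verdict.

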